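# Feed the carrier into the bay and snap the blue cap onto its stud

## Task

Push the carrier along the roller track into the yellow bay until it is up against the end stop. Then fetch the blue ribbed cap, put it over the stud on the carrier and press it straight down until it clicks, keep pressing after the click until it sits fully home on the metal flange, and finish like that: gripper still firmly pressing the cap down, not letting go, carrier still against the stop. Leave the red and the white cap alone.

Things in the scene. Friction and masses are not known exactly. Their poses are not given: they have to be found in the camera images.
- track: fixed roller track, 360 x 108 mm; origin at the centre of its underside, x = travel direction to the bay, z up. 14 free-turning grey rollers (tops 30 mm over the worktop) between aluminium guides 38 mm high, 86 mm apart inside. Last third = bay: yellow cheeks 42.5 mm high on the guides, yellow end stop 52 mm high, 106 mm wide, its face at x = +155 mm.
- bay (a point): point on the roller tops (30 mm over the worktop) under the carrier's centre when it stands against the end stop; x = +100 mm in the track's frame, same axes as the track.
- carrier: black plate, 110 (x) x 80 x 14 mm, about 0.5 kg, loose on the rollers between the guides; origin at the centre of its underside, x to the bay. At its rear edge a green push wall, 10 mm thick (x = -55 to -45 mm), 70 mm wide, top 50 mm above the underside. In the middle a metal flange (52 mm dia, top 20 mm above the underside) with an upright steel stud.
- seat (a point): centre of the flange's top, 20 mm above the carrier's underside, foot of the stud; z up. Stud 12.6 mm dia, 24 mm high, tapered tip; four brass spring balls 10.7 mm up stick out to 22 mm dia. A cap meets the balls with its underside 12 mm above the flange, needs about 9 N at most, clicks past about 6 mm (force drops), then comes to rest with its underside on the flange.
- cap: blue ribbed snap cap, 40 mm dia (42 over the ribs), 34 mm high, 30 g, standing on the worktop open end down; origin at the centre of its underside, z up. Inside: bore 25 mm dia, 27 mm deep, with a rounded lip of 16.6 mm inner dia 4 mm above the underside.
- red_cap: red push cap, 28 mm dia, 18 mm high, origin at the centre of its underside; standing on the worktop near the blue cap; not to be moved.
- white_cap: white push cap, 32 mm dia, 21 mm high, origin at the centre of its underside; standing on the worktop near the blue cap; not to be moved.

How it is judged (in metres and radians):
On the way, in this order (a step that is already met when the one before it is completed fails the run):
1. the carrier stands in the bay within 6 mm of its place at the end stop, the cap not yet on the stud (horizontal distance between carrier and bay below 0.006 m and horizontal distance between cap and seat above 0.05 m), for 0.2 s.
2. the cap has clicked: its underside is within 4 mm of the flange, over the stud, carrier in the bay (z of cap in the frame of seat between -0.003 and 0.004 m and horizontal distance between cap and seat below 0.005 m and horizontal distance between carrier and bay below 0.01 m), for 0.1 s.
At the end, for the whole second after the job is handed in: Carrier within 8 mm of its place at the end stop, on the rollers; cap home: underside within 2 mm of the flange, centred within 4 mm, square within 0.1 rad; fingers still on it (over 3 N) and cap pressed on the carrier with over 5 N through the last second (horizontal distance between carrier and bay below 0.008 m and z of carrier in the frame of bay below 0.004 m and z of cap in the frame of seat between -0.003 and 0.002 m and horizontal distance between cap and seat below 0.004 m and angle between the z axis of cap and the z axis of seat, either way round below 0.1 rad and contact force between cap and carrier above 5 N and contact force between the fingers and cap above 3 N); the arm keeps its last pose, push and grip.
It fails at once if the red or the white cap is moved more than 20 mm (distance of any of red_cap, white_cap from where it was at the start of the episode above 0.02 m).
It also fails if it takes over 58 s, if anything falls off the work surface, if the arm or the gripper's body presses on something with over 40 N, if the wrist force passes 120 N, or if a joint passes its speed limit or range.

## Robot

A 6-joint arm with a two-finger parallel gripper is mounted at the origin on a cart in front of the work surface, level with it; the furniture and walls round the work are solid. World frame = base frame: x ahead of the robot, y to its left, z up, the work surface at z = 0. Lengths are in mm, angles in rad, forces in N, time in s.
With the tool pointing down it reaches from about 400 to 925 mm from the base axis. Payload 12.5 kg.
Tool frame: the origin (TCP) lies on the mounting face of the last link; the fingertips stand 190 mm ahead of it and the grasp point (between the pads) lies 171 mm ahead of it; z points along the fingers, y is the line along which they close (so a half turn about z gives the same grasp; the last joint's range is limited). The gripper opens to 95 mm and grips with 3 to 60 N. Pads are 20 mm wide; open, the fingers measure 119 mm over their backs; the gripper's body (75 mm by 180 mm) begins 59 mm behind the grasp point.
Start: joints at [-1.41, 0.491, 1.559, -0, 1.092, -0.106], TCP at [164.798, -602.882, 404.761] pointing down, gripper open.
Joint ranges: [-3.1, 3.1], [-0.84, 2.19], [0.05, 2.79], [-1.13, 4.28], [0.06, 2.93], [-2.69, 2.69]. Speed limits (rad/s): [2.22, 2.22, 2.79, 3.14, 3.14, 3.14].

## Interface

Orientations are given as [roll, pitch, yaw] about the fixed x, y, z axes, in that order (R = Rz(yaw) Ry(pitch) Rx(roll)).
In Python, from cell import * gives the robot as it stands.
- The arm moves only by the tool arm_command, never from a script. Its argument "rows" is a list that holds one entry, the list of rows, each a list of 7 numbers: the shift along the tool's x, y, z normalised to -1 to 1, where 1 is 0.15 m, then the turn, a rotation vector about the tool's x, y, z normalised to -1 to 1, where 1 is 360 degrees, then the opening, from -1 (shut) to 1 (fully open). A call has 1 to 10 rows; each row is the pose to reach, as a shift and turn from the pose commanded when the call began, along the tool's axes at that moment, turning the shorter way round; what a row does not reach only later rows make up. A row lasts 1/12 s, in which the tool goes at most 41.7 mm and 7.16 degrees, less where a joint would pass 70% of its speed; a pose out of reach is approached as far as the arm can. A call with a number of a shift or a turn outside -1 to 1 is refused whole. A call with a gripper value outside its range is refused whole. The fingers move at their own pace and stop on an object; the grip force is fixed at half the most. Time passes only in rows, so rows that repeat a pose let the fingers close. It gives the time, the measured TCP pose, the force, the opening and the grip force at its end, in the units of the state.
- state(): the state, without advancing time (a new reading comes with each control period).
- read_camera(name): name is "scene" or "top" or "wrist"; returns (picture, depth): 420x560x3 uint8, red, green, blue; 420x560 float32, mm along the optical axis (not along the pixel's ray), 0 where there is no reading.
- get_calibration(name): a dict with "camera_matrix" (3x3 intrinsics, pixels), "D" ([k1, k2, p1, p2, k3] as OpenCV has them; the pictures are not rectified), "position" and "orientation" of the camera in the world; the wrist camera has in their place "hand_eye" (4x4, takes a point from camera to tool coordinates, whose origin is the TCP and whose axes are the flange's). Camera axes: x right, y up, looking along -z (the intrinsics and any distortion apply to the point x, -y, -z); pixel columns grow to the right and rows downward; lengths in mm; the calibration is good to about 2 mm. A picture is of the moment at which its call begins: read the wrist's pose just before it. get_calibration takes no time and is no camera call.
- job_done(): hands the job in; it is judged then, once.
The state is a dict: "t": time; "joints": joint angles; "qvel": joint speeds; "tau": joint torques, N m; "eef_pos": TCP position; "tcp_rot": TCP orientation; "ft_force": force on the tool from outside, world axes, zero at the start; "moment": the same for the moment, N m; "opening": opening from 0.0 (shut) to 1.0 (fully open); "grip_force": force on a finger pad.
Only numpy, scipy, OpenCV 4.12 (cv2) and the standard library are available. Lean on these libraries where they do the work, as an engineer would, in place of code of your own. Each camera call takes 0.05 s, during which the arm holds its last target. There are 200 camera calls.

## Working session

There is one attempt and no reset: what is moved stays moved. The work goes in short steps, Python scripts to look and compute and a tool call to move; the robot and the scene stay as the last step left them, time stands still between calls to the robot, and variables do not carry over. Pictures are saved under pics/ and viewed, at most 11 in all, crops included, and the job is handed in when it is done.

Besides the shell and the picture viewer there is one more tool, called after "Request:" as a command line: name --argument value ..., lists and objects as JSON in quotes. arm_command: Moves the arm, as the interface text tells. Its arguments: {"type":"object","properties":{"rows":{"type":"array","items":{"type":"array","items":{"type":"array","items":{"type":"number","minimum":-1,"maximum":1}}}}},"required":["rows"]}

```bash
mkdir -p pics; ls; cat > h.py <<'E'
from cell import *
import numpy as np, cv2
from scipy.spatial.transform import Rotation as R
def cam(name, st=None):
    c=get_calibration(name); K=np.array(c["camera_matrix"]); D=np.array(c["D"],float)
    if "hand_eye" in c:
        st=st or state(); T=np.eye(4); T[:3,:3]=R.from_euler('xyz',st["tcp_rot"]).as_matrix(); T[:3,3]=st["eef_pos"]
        T=T@np.array(c["hand_eye"]); return K,D,T[:3,:3],T[:3,3]
    return K,D,(c["orientation"],),np.array(c["position"])
def full(name,st=None):
    K,D,Rm,p=cam(name,st)
    if isinstance(Rm,tuple):
        o=np.array(Rm[0],float); Rm=o if o.shape==(3,3) else R.from_euler('xyz',o).as_matrix()
    return K,D,Rm,p
def rays(uv,C):
    K,D,Rm,p=C; n=cv2.undistortPoints(np.array(uv,float).reshape(-1,1,2),K,D)[:,0]
    return np.c_[n[:,0],-n[:,1],-np.ones(len(n))]@Rm.T
def plane(uv,C,z):
    d=rays(uv,C); return C[3]+d*((z-C[3][2])/d[:,2])[:,None]
def bydepth(uv,dep,C):
    d=rays(uv,C); uv=np.array(uv).reshape(-1,2).astype(int); return C[3]+d*dep[uv[:,1],uv[:,0]][:,None]
def look(name):
    st=state(); im,dep=read_camera(name); return im,dep,full(name,st)
E
python3 - <<'E'
from h import *
print(state())
for n in("scene","top","wrist"):
    print(n,get_calibration(n)); im,dep,C=look(n); cv2.imwrite(f"pics/{n}0.png",im[:,:,::-1]); np.savez(f"{n}0.npz",im=im,dep=dep)
E
```

```text
pics
{'t': 0.0, 'joints': array([-1.40959444e+00,  4.91587631e-01,  1.55948178e+00, -7.82011939e-06,
        1.09173958e+00, -1.05564794e-01]), 'qvel': array([-0.00204459, -0.00124191,  0.00113968, -0.00057192, -0.00035047,
       -0.00101533]), 'tau': array([-7.59039503e-04, -6.12644434e+01, -2.58178800e+01,  6.92673353e-02,
        4.82088095e-02, -8.23808205e-05]), 'eef_pos': array([ 164.79473139, -602.84088011,  404.13305167]), 'tcp_rot': array([-3.14038236e+00, -1.21266998e-04,  2.66770215e-01]), 'ft_force': array([-0.35622508,  0.18256339,  0.46231041]), 'moment': array([-0.05666861, -0.03693038,  0.00772194]), 'grip_force': 0.0, 'opening': 0.9993947106998724}
scene {'camera_matrix': array([[489.2713151 ,   0.        , 280.46802144],
       [  0.        , 489.2713151 , 207.08335042],
       [  0.        ,   0.        ,   1.        ]]), 'D': array([-0.14525028,  0.        ,  0.        ,  0.        ,  0.        ]), 'position': array([-350.70815483,  593.9565766 ,  508.82298286]), 'orientation': array([ 1.15582681, -0.01360368, -2.24451275])}
top {'camera_matrix': array([[418.0481
[... 250 characters left out ...]
50065214, 927.86146433]), 'orientation': array([ 0.07776108,  0.00189715, -1.58638349])}
wrist {'camera_matrix': array([[368.36928859,   0.        , 277.64098564],
       [  0.        , 368.36928859, 210.86264435],
       [  0.        ,   0.        ,   1.        ]]), 'D': array([-0.04435639,  0.        ,  0.        ,  0.        ,  0.        ]), 'hand_eye': array([[ 3.79563578e-05,  9.68172013e-01,  2.50285741e-01,
         6.99267786e+01],
       [ 9.99998743e-01, -4.33469451e-04,  1.52512356e-03,
         1.33379189e+00],
       [ 1.58507317e-03,  2.50285368e-01, -9.68170812e-01,
         2.05977450e+01],
       [ 0.00000000e+00,  0.00000000e+00,  0.00000000e+00,
         1.00000000e+00]])}
```

View pics/top0.png

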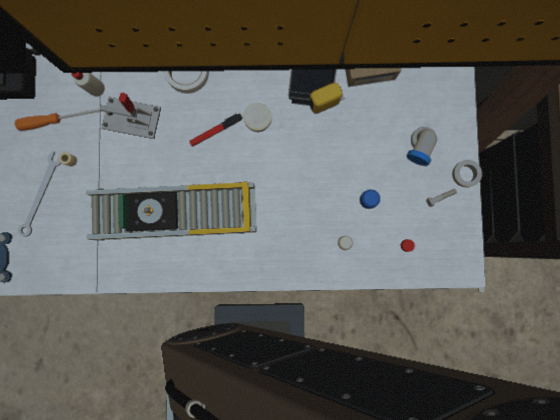

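View pics/scene0.png

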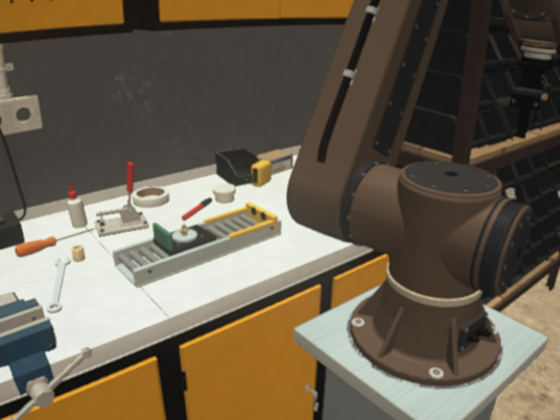

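The top view shows the track running from (90,210) to (255,207), with the green push wall at (123,212), the stud at (150,210) and the yellow stop at (247,207). The blue cap is at (370,199), white at (345,243) and red at (408,245). An unrelated blue-ended fitting stands at (420,155). The scene view shows the same track and carrier, with the arm hiding the caps.

```bash
cat >> h.py <<'E'
def mask(im,kind):
    hsv=cv2.cvtColor(im,cv2.COLOR_RGB2HSV); H,S,V=cv2.split(hsv)
    return {"blue":(H>100)&(H<125)&(S>120)&(V>60),"yellow":(H>18)&(H<33)&(S>140)&(V>110),"green":(H>60)&(H<95)&(S>100)&(V>25),
     "red":((H<6)|(H>174))&(S>150)&(V>90)}[kind].astype(np.uint8)
def blobs(m,amin=15):
    n,l,s,c=cv2.connectedComponentsWithStats(m); return [(c[i].round(1),s[i]) for i in range(1,n) if s[i,4]>=amin],l
E
python3 - <<'E'
from h import *
np.set_printoptions(suppress=True,precision=1)
for n in("top","scene"):
    f=np.load(f"{n}0.npz"); im,dep=f["im"],f["dep"]; C=full(n)
    for k in("blue","yellow","green","red"):
        b,_=blobs(mask(im,k))
        for c,s in b:
            if s[4]<5000: print(n,k,c,s,"P",bydepth([c],dep,C)[0])
C=full("top");f=np.load("top0.npz");im,dep=f["im"],f["dep"]
# table height check, stud, cabinet edge
print("table",bydepth([(300,150),(300,270),(440,220),(60,270)],dep,C))
print("white,stud,rollers,flange",bydepth([(345,243),(150,210),(220,208),(141,212),(158,208),(300,60),(100,60),(500,50)],dep,C))
# metal profile of track: min-area-rect of yellow
b,l=blobs(mask(im,"yellow"));i=max(range(len(b)),key=lambda i:b[i][1][4] if b[i][1][1]>150 else 0)
c,s=b[i];m=(l==l[l>0][0]) if 0 else None
x,y,w,h,_=s; mm=mask(im,"yellow")[y:y+h,x:x+w]; pts=np.argwhere(mm)[:,::-1]+[x,y]
print("yellow rect",cv2.boxPoints(cv2.minAreaRect(pts.astype(np.float32))))
q=cv2.boxPoints(cv2.minAreaRect(pts.astype(np.float32))); print(plane(q,C,42.5),plane(q,C,52))
cv2.imwrite("pics/crop1.png",np.hstack([cv2.resize(im[170:250,80:270,::-1],None,fx=4,fy=4,interpolation=cv2.INTER_CUBIC)]))
E
```

```text
top blue [419.7 155.4] [408 150  23  14 147] P [ 576.9 -380.5   74.6]
top blue [370.  198.3] [361 190  19  18 260] P [ 494.2 -284.    33.9]
top yellow [326.1  93.9] [311  83  31  23 425] P [ 713.2 -191.3   67.5]
top yellow [227.8 207.8] [188 182  62  52 763] P [479.2  22.7  27.5]
top green [121.5 209.2] [119 194   9  33 156] P [474.8 233.5  76. ]
top red [75.4 74.2] [72 72  7  5 22] P [755.1 327.6  86.4]
top red [122.5  97.3] [119  93   8   9  46] P [680.1 204.8 152.8]
top red [206.4 134.4] [190 125  34  20 193] P [645.4  71.   13.6]
top red [407.6 245.1] [402 240  12  11 106] P [ 392.7 -365.4   18.2]
scene yellow [261.9 171. ] [251 160  20  26 341] P [ 689.5 -177.9   48.4]
scene yellow [250.  218.9] [205 203  71  35 551] P [495.    1.2  23.7]
scene yellow [230.1 324.9] [180 299 110  49 176] P [318.7 176.7 -92.5]
scene yellow [105.7 378.1] [ 55 357 101  44 233] P [320.2 434.2 -93. ]
scene red [129.5 175.5] [127 162   6  30 157] P [673.  212.1 125.7]
scene red [ 71.6 192.4] [ 68 184   8  14  59] P [753.2 328.5  86.6]
scene red [192.8 211. ] [183 204  20  15  67] P [641.2  71.6  10.2]
table [[ 610.9 -137.4   -3. ]
 [ 341.7 -132.2   -1.4]
 [ 447.3 -444.4    0.4]
 [ 350.4  394.8    0.5]]
white,stud,rollers,flange [[ 399.3 -230.    18.7]
 [ 473.3  178.9   64.9]
 [ 481.1   42.7    6.3]
 [ 470.9  202.6   49.7]
 [ 478.5  166.    52.9]
 [ 598.7 -116.3  474.8]
 [ 599.8  104.8  479.2]
 [ 597.7 -329.8  491.5]]
yellow rect [[187.7 184.6]
 [247.8 181.8]
 [250.1 231. ]
 [190.  233.9]]
[[528.7 106.1  42.5]
 [532.9 -22.2  42.5]
 [427.5 -26.2  42.5]
 [423.5 100.9  42.5]] [[527.2 103.9  52. ]
 [531.3 -23.   52. ]
 [427.1 -26.9  52. ]
 [423.1  98.9  52. ]]
```

View pics/crop1.png

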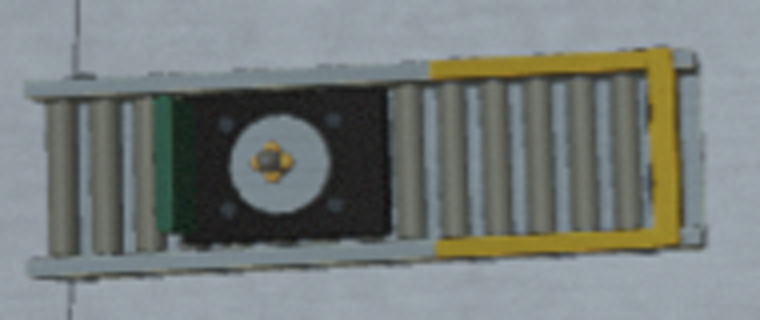

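The crop shows the guides, the yellow bay, the green wall (165,165) and the stud at the flange centre (272,160). Travel is along about -y, and the blue cap's depth gives z=34, which matches its 34 mm height. I'll now move to the caps with the tool turned to the track's yaw.

```bash
cat >> h.py <<'E'
def mv(pos,yaw=None,base=None):
    """normalised row numbers from the present pose to TCP pos, pointing down with yaw"""
    st=state(); R0=R.from_euler('xyz',st["tcp_rot"]); d=R0.inv().apply(np.array(pos,float)-st["eef_pos"])/150
    y=st["tcp_rot"][2] if yaw is None else yaw
    r=(R0.inv()*R.from_euler('xyz',[np.pi,0,y])).as_rotvec()/(2*np.pi); return np.r_[d,r].round(4)
E
python3 - <<'E'
from h import *
np.set_printoptions(suppress=True,precision=4)
print(mv([480,-284,360],1.606)); C=full("top")
print(plane([(149.5,210)],C,74),plane([(80+272/4,170+160/4)],C,74))
# guide outer edges from the crop (top z=38), stop inner edge (z=52)
e=np.array([(30,90),(690,60),(35,270),(700,238),(650,60),(655,240),(155,95),(160,230)])/4+[80,170]
print(plane(e[:4],C,38),plane(e[4:6],C,52),plane(e[6:],C,80))
E
```

```text
[ 2.5875 -1.4964  0.2968 -0.0001 -0.0001 -0.2131]
[[472.4566 177.0769  74.    ]] [[472.5044 180.1423  74.    ]]
[[515.6595 320.938   38.    ]
 [526.4661 -31.9903  38.    ]
 [419.3975 316.3588  38.    ]
 [430.7601 -36.3239  38.    ]] [[524.6263 -11.8083  52.    ]
 [429.4172 -13.6175  52.    ]] [[506.1307 237.9883  80.    ]
 [437.167  234.4787  80.    ]]
```

Request:
arm_command --rows '[[[1, -0.58, 0.1, 0, 0, -0.213, 1], [1, -0.58, 0.1, 0, 0, -0.213, 1], [1, -0.58, 0.1, 0, 0, -0.213, 1], [1, -0.58, 0.1, 0, 0, -0.213, 1], [1, -0.58, 0.1, 0, 0, -0.213, 1], [1, -0.58, 0.1, 0, 0, -0.213, 1], [1, -0.58, 0.1, 0, 0, -0.213, 1], [1, -0.58, 0.1, 0, 0, -0.213, 1], [1, -0.58, 0.1, 0, 0, -0.213, 1], [1, -0.58, 0.1, 0, 0, -0.213, 1]]]'

```text
t: 0.98
eef_pos: [286.6, -479.3, 389.6]
tcp_rot: [-3.141, -0.0, 1.523]
ft_force: [-0.4, -0.3, 0.1]
opening: 1.0
grip_force: 0.0
```

```bash
python3 - <<'E'
from h import *
s=state();print(s["t"],s["eef_pos"],s["tcp_rot"]);print(mv([480,-284,360],1.602))
E
```

```text
0.9833 [ 286.62957942 -479.32847687  389.58473685] [-3.14144073e+00 -2.25875698e-04  1.52317100e+00]
[ 1.362   1.2257  0.1974 -0.     -0.     -0.0125]
```

Request:
arm_command --rows '[[[0.68, 0.61, 0.1, 0, 0, -0.0125, 1], [0.68, 0.61, 0.1, 0, 0, -0.0125, 1], [0.68, 0.61, 0.1, 0, 0, -0.0125, 1], [0.68, 0.61, 0.1, 0, 0, -0.0125, 1]]]'

```text
t: 1.32
eef_pos: [385.7, -379.3, 374.1]
tcp_rot: [-3.141, -0.002, 1.597]
ft_force: [0.2, -0.1, -0.5]
opening: 1.0
grip_force: 0.0
```

Request:
arm_command --rows '[[[0.68, 0.61, 0.1, 0, 0, 0, 1], [0.68, 0.61, 0.1, 0, 0, 0, 1], [0.68, 0.61, 0.1, 0, 0, 0, 1], [0.68, 0.61, 0.1, 0, 0, 0, 1], [0.68, 0.61, 0.1, 0, 0, 0, 1], [0.68, 0.61, 0.1, 0, 0, 0, 1]]]'

```text
t: 1.82
eef_pos: [472.5, -278.1, 359.6]
tcp_rot: [-3.141, 0.0, 1.597]
ft_force: [-1.0, -0.4, 0.0]
opening: 0.999
grip_force: 0.0
```

```bash
python3 - <<'E'
from h import *
np.set_printoptions(suppress=True,precision=2)
s=state();print(s["t"],s["eef_pos"],s["tcp_rot"],s["joints"])
im,dep,C=look("wrist"); cv2.imwrite("pics/w1.png",im[:,:,::-1]); np.savez("w1.npz",im=im,dep=dep,p=C[3],R=C[2])
for k in("blue","red"):
    for c,b in blobs(mask(im,k),60)[0]: print(k,c,b,bydepth([c],dep,C)[0],plane([c],C,34 if k=="blue" else 18)[0])
print(mv([474,255,300],1.602))
E
```

```text
1.8167 [ 472.54 -278.14  359.57] [-3.14  0.    1.6 ] [-0.65  0.44  1.8  -0.    0.91 -0.68]
blue [304.6 210.1] [ 282  187   46   46 1612] [ 495.81 -286.79   32.58] [ 495.69 -286.43   34.  ]
blue [396.5 347.3] [377 333  33  25 340] [ 574.51 -392.34   73.3 ] [ 589.87 -419.42   34.  ]
red [194.1 283.3] [181 274  28  17 367] [ 394.89 -365.68   16.8 ] [ 395.17 -365.1    18.  ]
[ 3.56  0.1   0.4  -0.    0.   -0.  ]
```

View pics/w1.png

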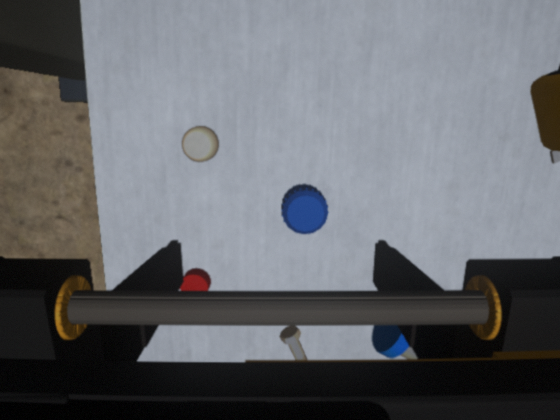

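The blue cap is at (305,210), clear of the white (200,143) and red (195,283) caps. The open fingers show at (150,300) and (405,300). Next I'll go to the track.

Request:
arm_command --rows '[[[1, 0.02, 0.1, 0, 0, -0.001, 1], [1, 0.02, 0.1, 0, 0, -0.001, 1], [1, 0.02, 0.1, 0, 0, -0.001, 1], [1, 0.02, 0.1, 0, 0, -0.001, 1]]]'

```text
t: 2.2
eef_pos: [470.5, -127.1, 344.6]
tcp_rot: [-3.141, -0.0, 1.6]
ft_force: [0.0, -1.5, 0.3]
opening: 0.999
grip_force: 0.0
```

Request:
arm_command --rows '[[[1, 0.02, 0.1, 0, 0, 0, 0.2], [1, 0.02, 0.1, 0, 0, 0, 0.2], [1, 0.02, 0.1, 0, 0, 0, 0.2], [1, 0.02, 0.1, 0, 0, 0, 0.2]]]'

```text
t: 2.53
eef_pos: [469.5, 23.0, 329.7]
tcp_rot: [3.142, -0.0, 1.6]
ft_force: [0.4, -0.5, 0.2]
opening: 0.776
grip_force: 0.0
```

Request:
arm_command --rows '[[[0.35, 0.02, 0.1, 0, 0, 0, -0.3], [0.35, 0.02, 0.1, 0, 0, 0, -0.3], [0.35, 0.02, 0.1, 0, 0, 0, -0.3], [0.35, 0.02, 0.1, 0, 0, 0, -0.3], [0.35, 0.02, 0.1, 0, 0, 0, -0.3]]]'

```text
t: 2.95
eef_pos: [471.7, 72.9, 315.0]
tcp_rot: [3.141, 0.0, 1.6]
ft_force: [-0.2, 0.0, -1.1]
opening: 0.427
grip_force: 0.0
```

```bash
python3 - <<'E'
from h import *
im,dep,C=look("wrist"); s=state();print(s["t"],s["eef_pos"],s["tcp_rot"],s["opening"]); cv2.imwrite("pics/w2.png",im[:,:,::-1]); np.savez("w2.npz",im=im,dep=dep,p=C[3],R=C[2])
E
```

```text
3.0 [471.68390956  72.78258701 315.04200087] [3.14103155e+00 2.40326635e-04 1.59970086e+00] 0.38602688688330006
```

Request:
arm_command --rows '[[[0.9, 0, 0, 0, 0, 0, -0.3], [0.9, 0, 0, 0, 0, 0, -0.3], [0.9, 0, 0, 0, 0, 0, -0.3], [0.9, 0, 0, 0, 0, 0, -0.3], [0.9, 0, 0, 0, 0, 0, -0.3], [0.9, 0, 0, 0, 0, 0, -0.3]]]'

```text
t: 3.5
eef_pos: [467.5, 208.4, 314.8]
tcp_rot: [3.141, 0.0, 1.602]
ft_force: [0.5, -1.5, 0.8]
opening: 0.351
grip_force: 0.0
```

```bash
python3 - <<'E'
from h import *
im,dep,C=look("wrist"); s=state();print(s["t"],s["eef_pos"],s["tcp_rot"],s["opening"]); cv2.imwrite("pics/w23.png",cv2.resize(np.hstack([np.load("w2.npz")["im"],im])[:,:,::-1],(800,300))); np.savez("w3.npz",im=im,dep=dep,p=C[3],R=C[2])
E
```

```text
3.55 [467.56402704 207.86364567 314.776397  ] [-3.14153693e+00  3.39593881e-04  1.60066529e+00] 0.3485657303884993
```

View pics/w23.png

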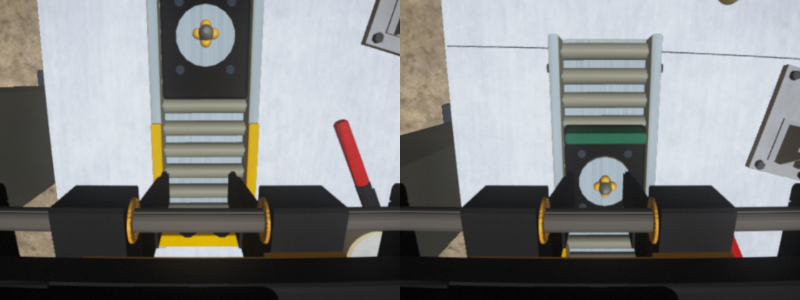

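In the left half (w2) the stud is at about (290,43) px in the full image and the carrier is square. In the right half (w3) the stud is at (287,262) and the green wall top at (287,187), with the fingers at (160,185) and (230,185). I'll triangulate these.

```bash
cat >> h.py <<'E'
def load(n):
    f=np.load(n+".npz"); c=get_calibration("wrist"); return f["im"],f["dep"],(np.array(c["camera_matrix"]),np.array(c["D"],float),f["R"],f["p"])
def tri(uv1,C1,uv2,C2):
    A=np.zeros((3,3));b=np.zeros(3);ds=[]
    for uv,C in((uv1,C1),(uv2,C2)):
        d=rays([uv],C)[0];d/=np.linalg.norm(d);P=np.eye(3)-np.outer(d,d);A+=P;b+=P@C[3];ds.append((d,C[3]))
    x=np.linalg.solve(A,b); return x,[np.linalg.norm(np.cross(x-p,d)) for d,p in ds]
def ballc(im,c,r=25):
    """centre of the brass spot around c"""
    x,y=map(int,c); h=cv2.cvtColor(im,cv2.COLOR_RGB2HSV)[y-r:y+r,x-r:x+r]
    m=((h[...,0]>10)&(h[...,0]<30)&(h[...,1]>90)).astype(np.uint8); p=np.argwhere(m)[:,::-1]
    (cx,cy),rad=cv2.minEnclosingCircle(p.astype(np.float32)); return (cx+x-r,cy+y-r),rad,len(p)
def flange(im,c,r=60):
    x,y=map(int,c); x0,y0=max(x-r,0),max(y-r,0); g=im[y0:y+r,x0:x+r]; m=(g.max(2)>95).astype(np.uint8)
    m=cv2.morphologyEx(m,cv2.MORPH_OPEN,np.ones((3,3))); n,l,s,cc=cv2.connectedComponentsWithStats(m)
    i=l[y-y0-15,x-x0-15]; k,_=cv2.findContours((l==i).astype(np.uint8),cv2.RETR_EXTERNAL,cv2.CHAIN_APPROX_NONE)
    k=cv2.convexHull(max(k,key=len)); e=cv2.fitEllipse(k); return (e[0][0]+x0,e[0][1]+y0),e[1]
E
python3 - <<'E'
from h import *
np.set_printoptions(suppress=True,precision=1)
a,da,A=load("w2"); b,db,B=load("w3")
ba,bb=ballc(a,(290,47)),ballc(b,(287,262)); print(ba,bb,"balls",tri(ba[0],A,bb[0],B))
fa,fb=flange(a,(290,47)),flange(b,(287,262)); print(fa,fb,"flange",tri(fa[0],A,fb[0],B),plane([fa[0]],A,50),plane([fb[0]],B,50))
g=mask(b,"green"); p=np.argwhere(g)[:,::-1].astype(np.float32); q=cv2.boxPoints(cv2.minAreaRect(p)); print(len(p),q.tolist(),plane(q,B,80), bydepth([p.mean(0)],db,B))
y=mask(a,"yellow"); y[250:]=0; y[:,:190]=0;y[:,370:]=0
for lo,hi in((190,280),(280,370)):
    m=y.copy();m[:,:lo]=0;m[:,hi:]=0;p=np.argwhere(m)[:,::-1].astype(np.float32);q=cv2.boxPoints(cv2.minAreaRect(p));print("cheek",plane(q,A,42.5)[:,:2].tolist())
ys=mask(a,"yellow");ys[:318]=0; p=np.argwhere(ys)[:,::-1].astype(np.float32); 
if len(p): q=cv2.boxPoints(cv2.minAreaRect(p)); print("stop",q.tolist(),plane(q,A,52)[:,:2].tolist())
E
```

```text
((288.0, 46.43243217468262), 18.675071716308594, 429) ((287.0, 260.5), 15.207006454467773, 304) balls (array([474.7, 182.4,  60.2]), [np.float64(0.026493183683894018), np.float64(0.026493183683756926)])
((287.1760597229004, 48.91758728027344), (83.2865219116211, 88.03633117675781)) ((286.16357040405273, 253.42476654052734), (68.92813110351562, 72.37457275390625)) flange (array([474.5, 182.9,  48.4]), [np.float64(0.08579336751542326), np.float64(0.085793367515401)]) [[474.5 182.7  50. ]] [[474.3 183.5  50. ]]
1794 [[231.0, 184.0], [345.0, 184.0], [345.0, 201.0], [231.0, 201.0]] [[439.1 237.6  80. ]
 [506.3 239.7  80. ]
 [507.1 229.4  80. ]
 [439.1 227.3  80. ]] [[472.8 232.9  79. ]]
cheek [[411.7389952603196, 50.789821869850186], [450.6649826614024, 192.9095935451239], [470.36279739361595, 188.57143028666025], [434.0739129456342, 45.159259976123835]]
cheek [[465.43064216863075, 193.62109822230772], [488.4222651575527, 201.55512269088396], [548.6434920427039, 57.03950265809404], [522.6057926170225, 46.93074705799479]]
stop [[176.99998474121094, 343.9999694824219], [176.99998474121094, 317.9999694824219], [377.99993896484375, 317.9999694824219], [377.99993896484375, 343.9999694824219]] [[398.5629077164793, -26.928328043667705], [399.59403382533657, -4.714715436607094], [548.3393704443209, -0.4027152323740495], [550.6724001084817, -22.528981902252724]]
```

The heights check out: balls at 60.2 mm (expected 60.7) and flange at 48.4 mm (expected 50). The carrier is at (474.5, 183) and the wall's rear face at y≈238. I'll go behind the wall, lower, and push.

Request:
arm_command --rows '[[[0.43, 0.04, 0, 0, 0, 0, -0.3], [0.43, 0.04, 0, 0, 0, 0, -0.3], [0.43, 0.04, 0, 0, 0, 0, -0.3], [0.43, 0.04, 0, 0, 0, 0, -0.3], [0.43, 0.04, 0.2, 0, 0, 0, -0.3], [0.43, 0.04, 0.4, 0, 0, 0, -0.3], [0.43, 0.04, 0.49, 0, 0, 0, -0.3], [0.43, 0.04, 0.49, 0, 0, 0, -0.3], [0.43, 0.04, 0.49, 0, 0, 0, -0.3], [0.43, 0.04, 0.49, 0, 0, 0, -0.3]]]'

```text
t: 4.38
eef_pos: [471.8, 273.0, 242.2]
tcp_rot: [3.141, -0.0, 1.6]
ft_force: [-0.5, 0.7, 1.1]
opening: 0.349
grip_force: 0.0
```

```bash
python3 - <<'E'
from h import *
im,dep,C=look("wrist"); s=state();print(s["t"],s["eef_pos"],s["tcp_rot"],s["opening"],s["ft_force"]); cv2.imwrite("pics/w4.png",im[:,:,::-1])
print(mv([476.5,108,241],1.602))
E
```

```text
4.4333 [471.7669004  273.24033637 242.46246016] [ 3.13993103e+00 -5.08032750e-04  1.60063663e+00] 0.3500530033296473 [ 0.42496886  0.17428869 -0.67573176]
[-1.1021e+00 -1.3000e-03  9.2000e-03  3.0000e-04 -1.0000e-04 -2.0000e-04]
```

View pics/w4.png

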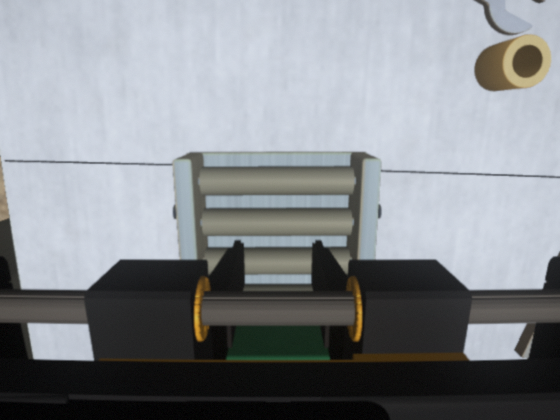

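The fingers at (237,245) and (318,245) are between the guides and behind the green wall (278,340), centred on it. Now I'll push slowly along the track.

Request:
arm_command --rows '[[[-0.06, 0, 0, 0, 0, 0, -0.3], [-0.12, 0, 0, 0, 0, 0, -0.3], [-0.17, 0, 0, 0, 0, 0, -0.3], [-0.22, 0, 0, 0, 0, 0, -0.3], [-0.27, 0, 0, 0, 0, 0, -0.3], [-0.32, 0, 0, 0, 0, 0, -0.3], [-0.37, 0, 0, 0, 0, 0, -0.3], [-0.42, 0, 0, 0, 0, 0, -0.3], [-0.47, 0, 0, 0, 0, 0, -0.3], [-0.52, 0, 0, 0, 0, 0, -0.3]]]'

```text
t: 5.27
eef_pos: [473.8, 195.2, 241.2]
tcp_rot: [-3.142, 0.0, 1.602]
ft_force: [1.0, 1.1, 0.8]
opening: 0.35
grip_force: 0.5
```

Request:
arm_command --rows '[[[-0.05, 0, 0, 0, 0, 0, -0.3], [-0.1, 0, 0, 0, 0, 0, -0.3], [-0.15, 0, 0, 0, 0, 0, -0.3], [-0.2, 0, 0, 0, 0, 0, -0.3], [-0.25, 0, 0, 0, 0, 0, -0.3], [-0.3, 0, 0, 0, 0, 0, -0.3], [-0.34, 0, 0, 0, 0, 0, -0.3], [-0.38, 0, 0, 0, 0, 0, -0.3], [-0.42, 0, 0, 0, 0, 0, -0.3], [-0.46, 0, 0, 0, 0, 0, -0.3]]]'

```text
t: 6.1
eef_pos: [475.8, 126.4, 241.2]
tcp_rot: [-3.142, 0.0, 1.602]
ft_force: [-0.4, 0.4, 0.6]
opening: 0.35
grip_force: 0.3
```

```bash
python3 - <<'E'
from h import *
np.set_printoptions(suppress=True,precision=1)
s=state();print(s["t"],s["eef_pos"],s["ft_force"])
im,dep,C=look("wrist"); b=[x for x in blobs(mask(im,"green"),100)[0]]; print(b)
im,dep,C=look("top"); 
for c,b in blobs(mask(im,"green"),30)[0]: print(c,b,plane([c],C,80))
cv2.imwrite("pics/t5.png",cv2.resize(im[170:250,80:270,::-1],None,fx=4,fy=4,interpolation=cv2.INTER_CUBIC))
E
```

```text
6.1 [475.8 126.4 241.2] [-0.4  0.4  0.6]
[(array([277.4, 328.2]), array([235, 326,  86,   6, 463], dtype=int32))]
[183.5 204. ] [181 195   7  19  85] [[483.1 106.1  80. ]]
```

Request:
arm_command --rows '[[[-0.03, 0, 0, 0, 0, 0, -0.3], [-0.06, 0, 0, 0, 0, 0, -0.3], [-0.08, 0, 0, 0, 0, 0, -0.3], [-0.1, 0, 0, 0, 0, 0, -0.3], [-0.11, 0, 0, 0, 0, 0, -0.3]]]'

```text
t: 6.62
eef_pos: [476.4, 110.1, 241.2]
tcp_rot: [-3.142, 0.0, 1.601]
ft_force: [-0.3, 0.5, -0.1]
opening: 0.351
grip_force: 0.3
```

Request:
arm_command --rows '[[[-0.01, 0, 0, 0, 0, 0, -0.3], [-0.02, 0, 0, 0, 0, 0, -0.3], [-0.02, 0, 0, 0, 0, 0, -0.3]]]'

```text
t: 6.87
eef_pos: [476.3, 108.9, 241.5]
tcp_rot: [3.141, -0.002, 1.601]
ft_force: [-1.3, 24.1, 3.5]
opening: 0.347
grip_force: 11.8
```

```bash
python3 - <<'E'
from h import *
np.set_printoptions(suppress=True,precision=1)
s=state();print(s["t"],s["eef_pos"],s["ft_force"])
im,dep,C=look("top"); 
cv2.imwrite("pics/t5.png",cv2.resize(im[170:250,80:270,::-1],None,fx=4,fy=4,interpolation=cv2.INTER_CUBIC))
E
```

```text
6.8667 [476.3 108.9 241.5] [-1.3 24.1  3.5]
```

View pics/t5.png

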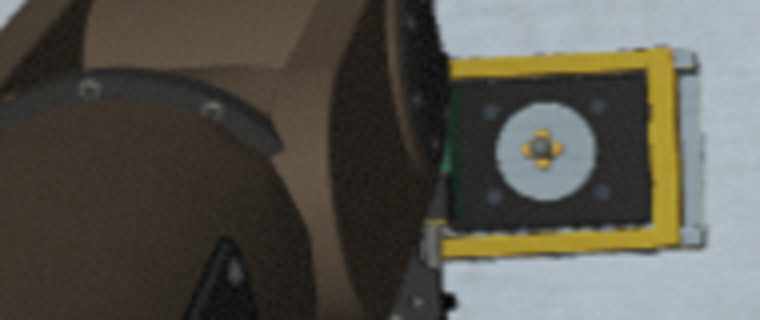

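The carrier is against the yellow stop, with its front edge at (650,150) meeting the stop and the stud at (542,148). The contact force is 24 N. I'll back off, rise and measure the stud from above.

Request:
arm_command --rows '[[[0, 0, 0, 0, 0, 0, -0.3], [0.03, 0, 0, 0, 0, 0, -0.3], [0.1, 0, 0, 0, 0, 0, -0.3], [0.1, 0, -0.2, 0, 0, 0, -0.3], [0.1, 0, -0.4, 0, 0, 0, -0.3], [-0.1, 0, -0.5, 0, 0, 0, 1], [-0.32, 0, -0.5, 0, 0, 0, 1], [-0.32, 0, -0.5, 0, 0, 0, 1], [-0.32, 0, -0.5, 0, 0, 0, 1], [-0.32, 0, -0.5, 0, 0, 0, 1]]]'

```text
t: 7.75
eef_pos: [477.9, 59.8, 316.1]
tcp_rot: [-3.141, 0.0, 1.601]
ft_force: [-0.3, 0.6, -0.6]
opening: 0.646
grip_force: 0.0
```

```bash
cat > see.py <<'E'
from h import *
import sys
np.set_printoptions(suppress=True,precision=1)
im,dep,C=look("wrist"); s=state();print(s["t"],s["eef_pos"],s["tcp_rot"],s["opening"]); np.savez(sys.argv[1]+".npz",im=im,dep=dep,p=C[3],R=C[2]); cv2.imwrite(f"pics/{sys.argv[1]}.png",im[:,:,::-1])
hsv=cv2.cvtColor(im,cv2.COLOR_RGB2HSV); m=((hsv[...,0]>10)&(hsv[...,0]<30)&(hsv[...,1]>90)&(hsv[...,2]>60)).astype(np.uint8)
for c,b in blobs(m,60)[0]: print(c,b)
E
python3 see.py w6
```

```text
7.8 [477.9  60.2 315.9] [-3.1  0.   1.6] 0.6832799488605497
[213.8 214.1] [ 203  154   22  138 1817]
[343.9 209.8] [ 334  154   22  138 1711]
[279.  244.4] [264 234  31  21 267]
[139.8 308.3] [130 276  26  65 904]
[416.2 307.6] [401 276  26  65 813]
[278.9 326.5] [210 324 139   6 559]
[472.1 355.6] [417 351 113  10 710]
[353.5 360.7] [318 360  72   2  72]
```

Request:
arm_command --rows '[[[-0.3, 0, 0, 0, 0, 0, 1], [-0.3, 0, 0, 0, 0, 0, 1], [-0.3, 0, 0, 0, 0, 0, 1], [-0.3, 0, 0, 0, 0, 0, 1]]]'

```text
t: 8.13
eef_pos: [479.3, 15.2, 315.9]
tcp_rot: [-3.141, -0.0, 1.601]
ft_force: [0.5, 0.7, -0.4]
opening: 0.958
grip_force: 0.0
```

```bash
python3 see.py w7
```

```text
8.1833 [479.3  15.4 316. ] [-3.1 -0.   1.6] 0.9759507570051159
[279.2 202.6] [ 199   86  160  189 8451]
[279.  172.2] [273 167  13  10 104]
[267.2 183.1] [263 177   9  13  89]
[290.9 183.2] [287 177   9  13  88]
[279.1 195.9] [273 193  13   7  67]
[ 75.8 308.1] [  62  276   36   64 1150]
[480.8 306.2] [460 276  34  64 756]
```

```bash
python3 - <<'E'
from h import *
np.set_printoptions(suppress=True,precision=1)
a,da,A=load("w6"); b,db,B=load("w7")
ba,bb=ballc(a,(279,246),22),ballc(b,(279,184),22); print(ba,bb,"balls",tri(ba[0],A,bb[0],B),plane([ba[0]],A,60.7),plane([bb[0]],B,60.7))
fa,fb=flange(a,(279,243)),flange(b,(279,183)); print(fa,fb,"flange",tri(fa[0],A,fb[0],B),plane([fa[0]],A,50),plane([fb[0]],B,50))
# side balls in w7
print(plane([(267.2,183.1),(290.9,183.2)],B,60.7))
print("seat in tool coords (A)",R.from_matrix(np.eye(3)).as_quat()[3])
print(mv([490,-284,260],1.602))
E
```

```text
((279.0, 248.5), 15.207006454467773, 307) ((279.0, 183.0), 16.124614715576172, 348) balls (array([479.2,  42.5,  62. ]), [np.float64(0.02214465414539779), np.float64(0.022144654145339445)]) [[479.3  42.1  60.7]] [[479.2  42.3  60.7]]
((278.8359680175781, 241.7135353088379), (69.54698944091797, 73.19939422607422)) ((278.8596305847168, 179.3881607055664), (75.47859954833984, 76.22673797607422)) flange (array([479.2,  42.6,  48.2]), [np.float64(0.013534093567880144), np.float64(0.013534093567905768)]) [[479.1  43.2  50. ]] [[479.1  42.9  50. ]]
[[471.6  42.   60.7]
 [486.9  42.4  60.7]]
seat in tool coords (A) 1.0
[-2.   0.   0.4 -0.  -0.  -0. ]
```

The stud is at (479.2, 42.6), with its heights consistent (62.0 and 48.2 mm against 60.7 and 50). Next, the cap.

Request:
arm_command --rows '[[[-0.95, 0.02, 0, 0, 0, 0, 1], [-0.95, 0.02, 0, 0, 0, 0, 1], [-0.95, 0.02, 0, 0, 0, 0, 1], [-0.95, 0.02, 0, 0, 0, 0, 1]]]'

```text
t: 8.52
eef_pos: [487.2, -130.1, 316.2]
tcp_rot: [3.141, 0.001, 1.602]
ft_force: [0.3, -0.7, 0.0]
opening: 0.999
grip_force: 0.0
```

Request:
arm_command --rows '[[[-0.93, 0.02, 0.1, 0, 0, 0, 1], [-0.93, 0.02, 0.1, 0, 0, 0, 1], [-0.93, 0.02, 0.1, 0, 0, 0, 1], [-0.93, 0.02, 0.1, 0, 0, 0, 1], [-0.93, 0.02, 0.1, 0, 0, 0, 1], [-0.93, 0.02, 0.1, 0, 0, 0, 1]]]'

```text
t: 9.02
eef_pos: [494.1, -266.4, 300.8]
tcp_rot: [-3.141, -0.001, 1.601]
ft_force: [-0.0, 0.7, -0.2]
opening: 1.0
grip_force: 0.0
```

```bash
python3 see.py w8 | head -1
```

```text
9.0667 [ 494.2 -265.7  301. ] [-3.1 -0.   1.6] 1.002623063875166
```

Request:
arm_command --rows '[[[-0.25, 0.06, 0, 0, 0, 0, 1], [-0.25, 0.06, 0, 0, 0, 0, 1], [-0.25, 0.06, 0, 0, 0, 0, 1], [-0.25, 0.06, 0, 0, 0, 0, 1]]]'

```text
t: 9.4
eef_pos: [504.3, -302.7, 301.3]
tcp_rot: [-3.141, -0.001, 1.603]
ft_force: [0.0, -0.9, -0.1]
opening: 0.999
grip_force: 0.0
```

```bash
python3 see.py w9 | head -1; python3 - <<'E'
from h import *
np.set_printoptions(suppress=True,precision=1)
I=[load("w8"),load("w9")]; tops=[]
for im,dep,C in I:
    b,l=blobs(mask(im,"blue"),500); print([(x[0],x[1]) for x in b])
    c=max((x for x in b if x[1][1]<330),key=lambda x:x[1][4]); x,y,w,h,_=c[1]
    hsv=cv2.cvtColor(im,cv2.COLOR_RGB2HSV); m=mask(im,"blue"); V=hsv[...,2]; 
    z=bydepth(np.argwhere(m[y:y+h,x:x+w])[:,::-1]+[x,y],dep,C); t=z[z[:,2]>26]; print("top pts",len(t),"z med",np.median(t[:,2]),"bbox mid",(t.min(0)+t.max(0))/2,np.ptp(t,axis=0))
    p=(np.argwhere(m[y:y+h,x:x+w])[:,::-1]+[x,y])[z[:,2]>26].astype(np.float32); (cx,cy),r=cv2.minEnclosingCircle(p); e=cv2.fitEllipse(cv2.convexHull(p.astype(np.int32))); tops.append(e[0]); print((cx,cy),r,e, plane([e[0]],C,34))
print("tri",tri(tops[0],I[0][2],tops[1],I[1][2]))
E
```

```text
9.45 [ 504.2 -302.7  301.3] [-3.1 -0.   1.6] 0.9976994134472701
[(array([280.2, 245.5]), array([ 253,  218,   55,   55, 2321], dtype=int32))]
top pts 2232 z med 32.90043552857546 bbox mid [ 496.4 -252.7  153.2] [ 39.1 110.3 254.1]
(280.1937255859375, 245.60470581054688) 27.316274642944336 ((279.9505310058594, 245.99110412597656), (53.02265930175781, 54.23121643066406), 117.84528350830078) [[ 496.2 -286.3   34. ]]
[(array([267.5, 196.1]), array([ 240,  167,   56,   58, 2518], dtype=int32)), (array([394.6, 344.8]), array([381, 325,  26,  35, 540], dtype=int32))]
top pts 2436 z med 32.92316002853373 bbox mid [ 496.6 -270.9  153.4] [ 38.5  74.3 254.6]
(267.2361755371094, 196.25027465820312) 28.509262084960938 ((267.275146484375, 196.55770874023438), (55.368743896484375, 56.56049346923828), 155.1846923828125) [[ 496.5 -287.2   34. ]]
tri (array([ 496.3, -288.7,   27.2]), [np.float64(0.06472736055997001), np.float64(0.06472736056008381)])
```

View pics/w9.png

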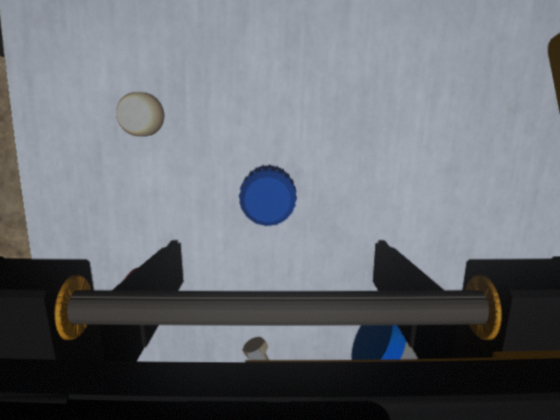

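The blue cap is at (268,196) with its darker ribs visible on the near side, white at (140,113). The cap sits between the open fingers (180,250) and (378,250). I'll segment just the bright top face to refine the centre.

```bash
cat > capc.py <<'E'
from h import *
def topface(im,c,r=34):
    x,y=map(int,c); g=cv2.GaussianBlur(im,(3,3),0)[y-r:y+r,x-r:x+r]; m=mask(im,"blue")[y-r:y+r,x-r:x+r]; b=g[...,2]
    t,_=cv2.threshold(b[m>0].reshape(-1,1),0,255,cv2.THRESH_OTSU); f=cv2.morphologyEx(((b>t)&(m>0)).astype(np.uint8),cv2.MORPH_OPEN,np.ones((5,5)))
    k,_=cv2.findContours(f,cv2.RETR_EXTERNAL,cv2.CHAIN_APPROX_NONE); k=max(k,key=cv2.contourArea); e=cv2.fitEllipse(cv2.convexHull(k)); return (e[0][0]+x-r,e[0][1]+y-r),e[1],t
E
python3 - <<'E'
from capc import *
np.set_printoptions(suppress=True,precision=1)
t=[]
for n,c in(("w8",(280,246)),("w9",(267,196))):
    im,dep,C=load(n); e=topface(im,c); t.append((e[0],C)); print(e,plane([e[0]],C,34),plane([e[0]],C,32.9))
print(tri(*t[0],*t[1]))
print(mv([496.3,-288,300],1.602))
E
```

```text
((281.7080879211426, 249.2951774597168), (43.0003547668457, 47.27425765991211), 114.0) [[ 497.5 -288.7   34. ]] [[ 497.5 -289.1   32.9]]
((267.6324005126953, 199.04106521606445), (45.06287384033203, 46.57508850097656), 120.0) [[ 496.8 -289.    34. ]] [[ 496.8 -289.2   32.9]]
(array([ 497.2, -288.9,   33.8]), [np.float64(0.3416936691669567), np.float64(0.3416936691670051)])
[ 0.1 -0.   0.  -0.  -0.   0. ]
```

The cap is at (496.9, -289.0) with its top at z=33.8 (expected 34). I'll align, descend and grip.

Request:
arm_command --rows '[[[0.093, -0.045, 0, 0, 0, 0, 1], [0.093, -0.045, 0, 0, 0, 0, 1], [0.093, -0.045, 0.2, 0, 0, 0, 1], [0.093, -0.045, 0.4, 0, 0, 0, 1], [0.093, -0.045, 0.55, 0, 0, 0, 1], [0.093, -0.045, 0.65, 0, 0, 0, 1], [0.093, -0.045, 0.7, 0, 0, 0, 1], [0.093, -0.045, 0.715, 0, 0, 0, 1], [0.093, -0.045, 0.715, 0, 0, 0, 1]]]'

```text
t: 10.2
eef_pos: [497.2, -290.5, 194.1]
tcp_rot: [-3.141, -0.0, 1.602]
ft_force: [-0.2, -0.6, -0.2]
opening: 0.998
grip_force: 0.0
```

```bash
python3 see.py w10|head -1; python3 - <<'E'
from h import *
s=state(); print(s["eef_pos"],s["ft_force"],mv([496.9,-289,194],1.602))
E
```

```text
10.25 [ 497.2 -290.6  194.7] [3.1 0.  1.6] 1.0024492715673137
[ 497.24758739 -290.55998825  194.65603285] [ 0.50279344 -0.34160061  0.27037992] [ 0.0105 -0.002   0.0044  0.0001  0.0001 -0.    ]
```

View pics/w10.png

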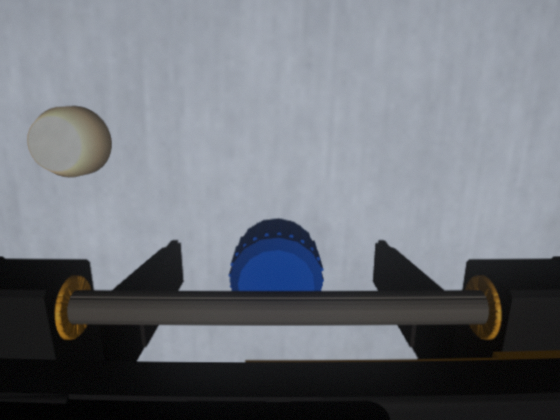

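The cap (230–322 px) is centred between the fingers (182 and 376). I'll shut the gripper.

Request:
arm_command --rows '[[[0.01, 0, 0.005, 0, 0, 0, -1], [0.01, 0, 0.005, 0, 0, 0, -1], [0.01, 0, 0.005, 0, 0, 0, -1], [0.01, 0, 0.005, 0, 0, 0, -1], [0.01, 0, 0.005, 0, 0, 0, -1], [0.01, 0, 0.005, 0, 0, 0, -1], [0.01, 0, 0.005, 0, 0, 0, -1], [0.01, 0, 0.005, 0, 0, 0, -1], [0.01, 0, 0.005, 0, 0, 0, -1], [0.01, 0, 0.005, 0, 0, 0, -1]]]'

```text
t: 11.08
eef_pos: [496.9, -289.2, 193.2]
tcp_rot: [-3.142, 0.0, 1.602]
ft_force: [-0.0, 0.0, 0.7]
opening: 0.422
grip_force: 30.0
```

Request:
arm_command --rows '[[[0, 0, -0.2, 0, 0, 0, -1], [0, 0, -0.5, 0, 0, 0, -1], [0, 0, -0.8, 0, 0, 0, -1], [0, 0, -0.8, 0, 0, 0, -1], [0, 0, -0.8, 0, 0, 0, -1]]]'

```text
t: 11.5
eef_pos: [497.1, -289.2, 316.0]
tcp_rot: [3.137, 0.003, 1.602]
ft_force: [-0.4, -0.0, -0.3]
opening: 0.426
grip_force: 30.0
```

```bash
python3 see.py w11|head -1; python3 - <<'E'
from h import *
np.set_printoptions(suppress=True,precision=3)
s=state(); print(s["eef_pos"],s["ft_force"],s["opening"],s["grip_force"])
im,dep,C=load("w11"); b,l=blobs(mask(im,"blue"),300); print(b)
print(mv([479.2,42.6,300],1.602))
E
```

```text
11.55 [ 496.8 -289.   313.9] [3.1 0.  1.6] 0.42757502155353666
[ 496.794 -288.995  313.871] [-0.002  0.306 -1.708] 0.42757502155353666 29.999912101775408
[(array([278.1, 262.7]), array([ 231,  224,   94,   68, 5044], dtype=int32))]
[ 2.213 -0.049  0.089  0.     0.    -0.   ]
```

View pics/w11.png

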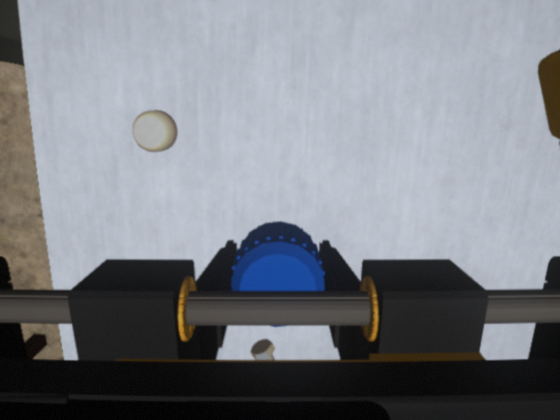

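The cap is held at 30 N with opening 0.425 (40.4 mm), centred at (278,262) between the fingers. White is untouched at (155,131). I'll carry it over the stud.

Request:
arm_command --rows '[[[0.25, -0.016, 0.03, 0, 0, 0, -1], [0.5, -0.016, 0.03, 0, 0, 0, -1], [0.74, -0.016, 0.03, 0, 0, 0, -1], [0.95, -0.016, 0.03, 0, 0, 0, -1]]]'

```text
t: 11.88
eef_pos: [489.4, -144.9, 306.6]
tcp_rot: [-3.138, -0.002, 1.601]
ft_force: [1.7, 0.7, -1.1]
opening: 0.424
grip_force: 30.0
```

Request:
arm_command --rows '[[[0.25, -0.016, 0.03, 0, 0, 0, -1], [0.5, -0.016, 0.03, 0, 0, 0, -1], [0.7, -0.016, 0.03, 0, 0, 0, -1], [0.9, -0.016, 0.03, 0, 0, 0, -1]]]'

```text
t: 12.22
eef_pos: [482.9, -10.2, 302.3]
tcp_rot: [-3.138, -0.001, 1.602]
ft_force: [0.7, -0.4, -0.4]
opening: 0.426
grip_force: 30.0
```

Request:
arm_command --rows '[[[0.15, -0.016, 0.03, 0, 0, 0, -1], [0.27, -0.016, 0.03, 0, 0, 0, -1], [0.34, -0.016, 0.03, 0, 0, 0, -1], [0.36, -0.016, 0.03, 0, 0, 0, -1], [0.36, -0.016, 0.03, 0, 0, 0, -1], [0.36, -0.016, 0.03, 0, 0, 0, -1]]]'

```text
t: 12.72
eef_pos: [479.7, 41.4, 299.2]
tcp_rot: [-3.141, 0.0, 1.601]
ft_force: [0.0, -0.1, -0.5]
opening: 0.424
grip_force: 30.0
```

```bash
python3 see.py w12|head -1; python3 - <<'E'
from h import *
np.set_printoptions(suppress=True,precision=3)
s=state(); print(s["eef_pos"],s["tcp_rot"],s["ft_force"],s["opening"],s["grip_force"])
im,dep,C=load("w12"); print(blobs(mask(im,"blue"),300)[0])
print(mv([479.2,42.6,280],1.602))
E
```

```text
12.7667 [479.7  41.2 299.4] [-3.1  0.   1.6] 0.4232357178238322
[479.667  41.202 299.386] [-3.141  0.     1.601] [ 0.154  0.467 -0.715] 0.4232357178238322 29.99989547766745
[(array([277.7, 261.6]), array([ 231,  223,   95,   69, 5325], dtype=int32))]
[ 0.009 -0.003  0.129 -0.     0.    -0.   ]
```

Request:
arm_command --rows '[[[0.009, -0.003, 0, 0, 0, 0, -1], [0.009, -0.003, 0.06, 0, 0, 0, -1], [0.009, -0.003, 0.12, 0, 0, 0, -1], [0.009, -0.003, 0.16, 0, 0, 0, -1], [0.009, -0.003, 0.2, 0, 0, 0, -1], [0.009, -0.003, 0.23, 0, 0, 0, -1], [0.009, -0.003, 0.25, 0, 0, 0, -1], [0.009, -0.003, 0.27, 0, 0, 0, -1], [0.009, -0.003, 0.27, 0, 0, 0, -1]]]'

```text
t: 13.52
eef_pos: [479.0, 43.3, 258.7]
tcp_rot: [-3.141, 0.0, 1.602]
ft_force: [-0.3, 0.3, -1.1]
opening: 0.426
grip_force: 30.0
```

```bash
python3 - <<'E'
from h import *
np.set_printoptions(suppress=True,precision=3)
s=state(); print(s["eef_pos"],s["tcp_rot"],s["ft_force"],s["opening"],s["grip_force"])
im,dep,C=look("wrist"); print(blobs(mask(im,"blue"),300)[0])
im2,_,_=look("scene"); cv2.imwrite("pics/s13.png",np.hstack([cv2.resize(im[150:350,150:410,::-1],(400,308)),cv2.resize(im2[160:280,180:336,::-1],(400,308),interpolation=cv2.INTER_CUBIC)]))
E
```

```text
[479.019  43.345 258.713] [-3.141  0.     1.602] [-0.263  0.301 -1.088] 0.426268328399088 29.999959683045745
[(array([277.7, 261.6]), array([ 231,  223,   95,   69, 5323], dtype=int32))]
```

View pics/s13.png

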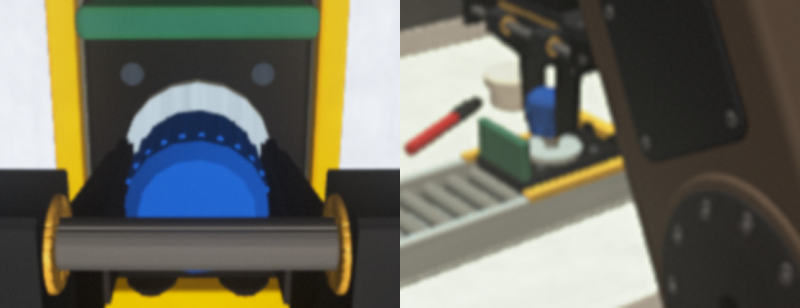

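The wrist crop (left) shows the cap concentric over the flange (197,150) and the push wall behind it. The scene crop (right) shows the cap upright on the stud at (543,110), with no contact force yet. Now I'll press down slowly.

Request:
arm_command --rows '[[[0, 0, 0.01, 0, 0, 0, -1], [0, 0, 0.02, 0, 0, 0, -1], [0, 0, 0.03, 0, 0, 0, -1], [0, 0, 0.04, 0, 0, 0, -1]]]'

```text
t: 13.95
eef_pos: [479.1, 43.3, 253.4]
tcp_rot: [3.141, 0.0, 1.602]
ft_force: [-0.6, -0.8, 9.3]
opening: 0.42
grip_force: 30.0
```

Request:
arm_command --rows '[[[0, 0, 0.01, 0, 0, 0, -1], [0, 0, 0.02, 0, 0, 0, -1], [0, 0, 0.03, 0, 0, 0, -1]]]'

```text
t: 14.2
eef_pos: [479.1, 43.3, 248.9]
tcp_rot: [3.141, 0.0, 1.602]
ft_force: [-0.9, -0.3, 0.6]
opening: 0.423
grip_force: 30.0
```

Request:
arm_command --rows '[[[0, 0, 0.01, 0, 0, 0, -1], [0, 0, 0.02, 0, 0, 0, -1], [0, 0, 0.02, 0, 0, 0, -1]]]'

```text
t: 14.45
eef_pos: [479.0, 43.4, 245.2]
tcp_rot: [-3.141, 0.0, 1.602]
ft_force: [0.7, -0.3, -5.3]
opening: 0.425
grip_force: 30.0
```

The force peaked at about 9 N and then dropped, so the cap has clicked. I'll continue to the flange.

Request:
arm_command --rows '[[[0, 0, 0.01, 0, 0, 0, -1], [0, 0, 0.015, 0, 0, 0, -1], [0, 0, 0.015, 0, 0, 0, -1]]]'

```text
t: 14.7
eef_pos: [479.0, 43.3, 243.4]
tcp_rot: [-3.141, 0.0, 1.602]
ft_force: [0.3, -0.7, 0.1]
opening: 0.423
grip_force: 30.0
```

Request:
arm_command --rows '[[[0, 0, 0.005, 0, 0, 0, -1], [0, 0, 0.005, 0, 0, 0, -1]]]'

```text
t: 14.87
eef_pos: [479.0, 43.4, 243.1]
tcp_rot: [3.141, 0.0, 1.602]
ft_force: [-1.7, 0.1, 5.3]
opening: 0.426
grip_force: 30.0
```

Request:
arm_command --rows '[[[0, 0, 0.005, 0, 0, 0, -1], [0, 0, 0.005, 0, 0, 0, -1], [0, 0, 0.005, 0, 0, 0, -1]]]'

```text
t: 15.12
eef_pos: [478.9, 43.4, 243.0]
tcp_rot: [3.141, 0.0, 1.602]
ft_force: [-4.5, 0.5, 17.8]
opening: 0.426
grip_force: 30.0
```

Request:
arm_command --rows '[[[0, 0, 0.003, 0, 0, 0, -1], [0, 0, 0.003, 0, 0, 0, -1], [0, 0, 0.003, 0, 0, 0, -1]]]'

```text
t: 15.37
eef_pos: [478.9, 43.4, 243.0]
tcp_rot: [3.14, 0.0, 1.602]
ft_force: [-5.4, -0.5, 23.1]
opening: 0.425
grip_force: 30.0
```

Request:
arm_command --rows '[[[0, 0, 0, 0, 0, 0, -1], [0, 0, 0, 0, 0, 0, -1], [0, 0, 0, 0, 0, 0, -1], [0, 0, 0, 0, 0, 0, -1], [0, 0, 0, 0, 0, 0, -1], [0, 0, 0, 0, 0, 0, -1]]]'

```text
t: 15.87
eef_pos: [478.9, 43.4, 243.0]
tcp_rot: [3.14, 0.0, 1.602]
ft_force: [-4.6, 0.3, 24.5]
opening: 0.427
grip_force: 30.0
```

```bash
python3 - <<'E'
from h import *
np.set_printoptions(suppress=True,precision=2)
im,dep,C=look("wrist"); g=blobs(mask(im,"green"),100)[0]; print(g)
c,b=max(g,key=lambda x:x[1][4]); x,y,w,h,_=b; print("wall corners",plane([(x,y),(x+w,y),(x,y+h)],C,80)[:,:2], "cap",[k for k in blobs(mask(im,"blue"),300)[0]])
s=state(); print(s["eef_pos"],s["ft_force"],s["grip_force"],s["moment"])
E
```

```text
[(array([277.4, 166.9]), array([ 192,  153,  172,   27, 4112], dtype=int32))]
wall corners [[444.42  97.58]
 [510.58  99.62]
 [444.16  87.06]] cap [(array([277.6, 261.7]), array([ 230,  223,   96,   69, 5333], dtype=int32))]
[478.89  43.36 242.97] [-5.53  0.5  22.97] 30.00971789471805 [-0.03  1.05  0.03]
```

The wall's rear face is at y≈98.5, so the carrier is still at the stop. The cap hasn't slipped in the grip, and the press is steady at about 23 N. I'm handing the job in.

```bash
python3 -c "
from cell import *
print(job_done())"
```

```text
the job is handed in; nothing more can be done
None
```

I handed the job in at about 16 s, and no verdict came back: the carrier is against the end stop, the blue cap has clicked and sits home on the flange, and the gripper is still pressing it down at about 23 N with a 30 N grip.

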